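# Fetch the jar from behind the rum bottle and the shaker

### The arm

A 6-joint arm with a two-finger parallel gripper is mounted at the origin on the work surface. World frame = base frame: x ahead of the robot, y to its left, z up, the work surface at z = 0. Lengths are in mm, angles in rad, forces in N, time in s.
With the tool pointing down it reaches from about 350 to 875 mm from the base axis. Payload 4.2 kg.
Tool frame: the origin (TCP) lies between the finger pads; the fingertips stand 14 mm ahead of it and the grasp point (between the pads) lies 5 mm behind it; z points along the fingers, y is the line along which they close (so a half turn about z gives the same grasp; the last joint's range is limited). The gripper opens to 85 mm and grips with 20 to 120 N. Pads are 22 mm wide; open, the fingers measure 114 mm over their backs; the gripper's body (76 mm by 85 mm) begins 54 mm behind the grasp point. The pads swing forward as they close: fully open they stand 13 mm farther back than shut.
Start: joints at [-1.05, 0.385, 0.008, 0, -1.194, -0.259], TCP at [161.779, -603.678, 245.312] pointing down, gripper open.
Joint ranges: [-3.14, 3.14], [-1.21, 2.06], [-1.07, 1.41], [-3.16, 2.05], [-2.99, -0.16], [-3.1, 3.1]. Speed limits (rad/s): [2.79, 2.79, 3.14, 3.14, 3.14, 3.14].

### API

Orientations are given as a unit quaternion [x, y, z, w].
In Python, from bench import * gives the robot as it stands.
- The arm moves only by the tool carry_out, never from a script. Its argument "motion" is a list of rows, each a list of 7 numbers: the turn, a rotation vector about the tool's x, y, z in rad, then the shift along the tool's x, y, z in mm, then the opening, from -1 (shut) to 1 (fully open), so that 0 is half open. A call has 1 to 5 rows; each row is the pose to reach, as a shift and turn from the pose commanded when the call began, along the tool's axes at that moment; what a row does not reach only later rows make up. A row lasts 1/8 s, in which the tool goes at most 62.5 mm and 10.7 degrees, less where a joint would pass 70% of its speed; a pose out of reach is approached as far as the arm can. A call with a gripper value outside its range is refused whole. The fingers move at their own pace and stop on an object; the grip force is fixed at half the most. Time passes only in rows, so rows that repeat a pose let the fingers close. It gives the time, the measured TCP pose, the force, the opening and the grip force at its end, in the units of the state.
- read_state(): the state, without advancing time (a new reading comes with each control period).
- get_image(name): name is "side" or "top"; returns a dict with "color" (400x640x3 uint8, blue, green, red), "mtx" (3x3 intrinsics, pixels), "position" and "orientation" of the camera in the world. Camera axes: x right, y down, z forward; pixel columns grow to the right and rows downward; lengths in mm; the calibration is good to about 2 mm. A picture is of the moment at which its call begins. There is no depth.
- job_done(): hands the job in; it is judged then, once.
The state is a dict: "clock": time; "joints": joint angles; "joint_vel": joint speeds; "joint_efforts": joint torques, N m; "position": TCP position; "ee_rot": TCP orientation; "contact_force": force on the tool from outside, world axes, zero at the start; "wrist_torque": the same for the moment, N m; "gripper_width": finger opening in mm; "grasp_force": force on a finger pad.
Only numpy, scipy, OpenCV 4.12 (cv2) and the standard library are available. Lean on these libraries where they do the work, as an engineer would, in place of code of your own. Each camera call takes 0.05 s, during which the arm holds its last target. There are 200 camera calls.

### The job

Clear the rum bottle and the steel shaker off the marble board onto the green tray, and only then take out the yellow-capped jar behind them and stand it in the middle of the white saucer. After that, put the rum bottle back in the middle of the cork coaster and the shaker back in the middle of the blue coaster, both upright. Set each one down gently without dropping it, let nothing fall over, and leave the cups, the strainer and the bottle opener where they are.

Things in the scene. Friction and masses are not known exactly. Their poses are not given: they have to be found in the camera images.
- rum_bottle: Loose sealed rum bottle, round and upright, amber glass with a blank paper label and a black cap; 215 mm tall, 0.6 kg. Body 66 mm in diameter up to 125 mm, tapering to a 29 mm neck at 160 mm; the cap, the best place to grip, is 32 mm in diameter from 180 to 215 mm. Origin: centre of its underside, z up along the bottle. At the start it stands on the cork coaster.
- shaker: Loose closed cocktail shaker, round and upright, stainless steel; 195 mm tall, 0.4 kg. 60 mm in diameter at the foot, 72 mm from 120 to 138 mm, tapering to a cylindrical cap 40 mm in diameter from 160 to 195 mm, the best place to grip. Origin: centre of its underside, z up. At the start it stands on the blue coaster.
- jar: Loose empty clear-glass jar with a yellow twist cap, round and upright; 95 mm tall, 0.22 kg. Glass 64 mm in diameter up to 68 mm, cap 60 mm in diameter from 76 to 95 mm. Origin: centre of its underside, z up. At the start it stands on the board about 90 mm from the bottle and from the shaker, behind the pair of them; a gripper reaching down for it would hit them.
- cork_coaster: Fixed round cork coaster, 94 mm in diameter, 6 mm thick, on the round white marble board (260 mm in diameter, 12 mm thick, fixed); the rum bottle's place. Origin: centre of its underside, 12 mm above the sideboard; the top is 6 mm above the origin.
- blue_coaster: Fixed round blue ceramic coaster, 94 mm in diameter, 6 mm thick, on the same marble board about 126 mm from the cork one; the shaker's place. Either may be on the left. Origin: centre of its underside; the top is 6 mm above the origin.
- side_tray: Fixed green rectangular tray, the side area: 240 mm along its x axis, 170 mm along its y axis, rim 18 mm high, walls and floor 5 mm thick. On the left or the right of the board. Origin: centre of its underside; the inner floor is 5 mm above the origin. The bottle and the shaker fit side by side along its x axis.
- saucer: Fixed white ceramic saucer, 150 mm across the rim, 16 mm high, on the other side of the board from the tray. Its inner floor is flat over a diameter of 100 mm and lies 6 mm above the origin. Origin: centre of its underside.
- cups: Bystander: loose stack of three clear plastic cups, 84 mm in diameter at the rim, 134 mm tall. Origin: centre of its underside. Not to be moved.
- strainer: Bystander: loose stainless steel strainer, a bowl 80 mm across and 28 mm high with a 110 mm handle along its x axis. Origin: centre of the bowl's underside. Not to be moved.
- opener: Bystander: loose flat aluminium bottle opener, 113 mm long along its x axis, 34 mm wide, 6 mm thick, lying on the marble board on the side away from the jar. Origin: on its underside, near its middle. Not to be moved.

How it is judged (in metres and radians):
On the way, in this order (a step that is already met when the one before it is completed fails the run):
1. the rum bottle and the shaker both stand upright on the tray, let go, and the jar has not been moved yet (x of rum_bottle in the frame of side_tray between -0.105 and 0.105 m and y of rum_bottle in the frame of side_tray between -0.065 and 0.065 m and z of rum_bottle in the frame of side_tray between 0 and 0.012 m and angle between each of rum_bottle, shaker, rum_bottle, shaker's own z axis and vertical below 0.1 rad and x of shaker in the frame of side_tray between -0.105 and 0.105 m and y of shaker in the frame of side_tray between -0.065 and 0.065 m and z of shaker in the frame of side_tray between 0 and 0.012 m and contact force between each of rum_bottle, shaker and the fingers below 0.1 N and linear speed of each of rum_bottle, shaker below 0.03 m/s and distance of jar from where it was at the start of the episode below 0.02 m), for 0.2 s.
2. the jar stands on the saucer, let go, while the bottle and the shaker are still on the tray (horizontal distance between jar and saucer below 0.015 m and z of jar in the frame of saucer between 0.002 and 0.011 m and contact force between jar and the fingers below 0.1 N and linear speed of jar below 0.03 m/s and angle between each of jar, rum_bottle, shaker's own z axis and vertical below 0.1 rad and x of rum_bottle in the frame of side_tray between -0.105 and 0.105 m and y of rum_bottle in the frame of side_tray between -0.065 and 0.065 m and z of rum_bottle in the frame of side_tray between 0 and 0.012 m and x of shaker in the frame of side_tray between -0.105 and 0.105 m and y of shaker in the frame of side_tray between -0.065 and 0.065 m and z of shaker in the frame of side_tray between 0 and 0.012 m), for 0.2 s.
At the end, for the whole second after the job is handed in: The jar stands upright on the saucer's floor within 15 mm of its centre, the rum bottle on the cork coaster and the shaker on the blue coaster, each upright (within 0.1 rad) and within 15 mm of the coaster's centre, all three released and at rest (horizontal distance between jar and saucer below 0.015 m and z of jar in the frame of saucer between 0.002 and 0.011 m and horizontal distance between rum_bottle and cork_coaster below 0.015 m and z of rum_bottle in the frame of cork_coaster between 0.002 and 0.011 m and horizontal distance between shaker and blue_coaster below 0.015 m and z of shaker in the frame of blue_coaster between 0.002 and 0.011 m and contact force between each of rum_bottle, shaker, jar and the fingers below 0.1 N and linear speed of each of rum_bottle, shaker, jar below 0.03 m/s and angle between each of rum_bottle, shaker, jar's own z axis and vertical below 0.1 rad); the robot touches nothing.
It fails at once if the bottle, the shaker or the jar tipped over (more than 0.5 rad) (angle between any of rum_bottle, shaker, jar's own z axis and vertical above 0.5 rad).
It fails at once if the bottle, the shaker or the jar was dropped (moving faster than 0.5 m/s out of the fingers, a fall of over about 13 mm) ((linear speed of rum_bottle above 0.5 m/s and contact force between rum_bottle and the fingers below 0.05 N) or (linear speed of shaker above 0.5 m/s and contact force between shaker and the fingers below 0.05 N) or (linear speed of jar above 0.5 m/s and contact force between jar and the fingers below 0.05 N)).
It fails at once if the cups, the strainer or the opener moved more than 25 mm (distance of any of cups, strainer, opener from where it was at the start of the episode above 0.025 m).
It also fails if it takes over 128 s, if anything falls off the work surface, if the arm or the gripper's body presses on something with over 40 N, if the wrist force passes 120 N, or if a joint passes its speed limit or range.

## Working session

There is one attempt and no reset: what is moved stays moved. The work goes in short steps, Python scripts to look and compute and a tool call to move; the robot and the scene stay as the last step left them, time stands still between calls to the robot, and variables do not carry over. Pictures are saved under pics/ and viewed, at most 14 in all, crops included, and the job is handed in when it is done.

Besides the shell and the picture viewer there is one more tool, called as a command line: name --pt "numbers of a row" for each row, then --argument value for the rest. carry_out: Moves the arm, as the interface text tells. Its arguments: {"type":"object","properties":{"motion":{"type":"array"}},"required":["motion"]}

```bash
mkdir -p pics; ls
python3 - <<'E'
from bench import *
import cv2
s=read_state(); print(s['position'],s['ee_rot'],s['gripper_width'],s['clock'])
for n in("side","top"):
    d=get_image(n); cv2.imwrite(f'pics/{n}0.png',d['color']); print(n,d['mtx'],d['position'],d['orientation'])
E
```

```text
pics
[ 161.63724495 -603.16784032  244.22739386] [-1.30429652e-01  9.91456979e-01  1.06340620e-03 -1.84800688e-04] 85.45863748936614 0.0
side [[387.80164968   0.         322.83789639]
 [  0.         387.80164968 201.98044245]
 [  0.           0.           1.        ]] [178.89263833 386.05671069 620.8881699 ] [-0.36121601  0.85749319 -0.34068046  0.13477849]
top [[498.24221481   0.         323.48017448]
 [  0.         498.24221481 198.66788919]
 [  0.           0.           1.        ]] [ 309.27617568   17.57590485 1256.54380612] [ 0.70439711 -0.70283975  0.07544211 -0.06441649]
```

View pics/top0.png

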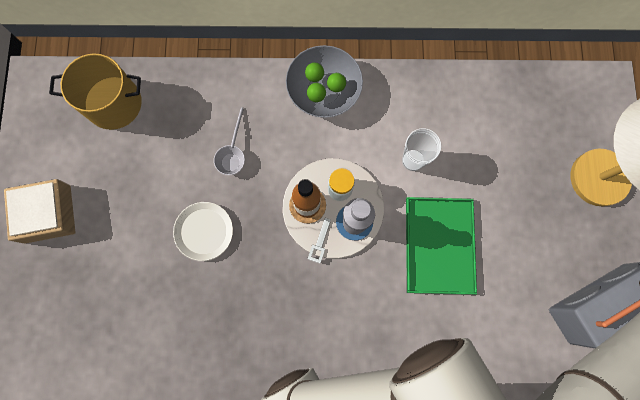

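View pics/side0.png

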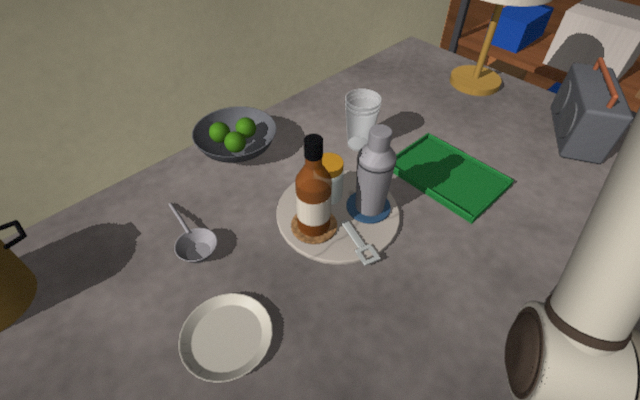

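Top view: bottle cap near (305,187), jar cap (342,181), shaker cap (360,209), tray from (407,198) to (475,294), saucer (204,232). The side view agrees. I'll zoom in on the group to measure it.

```bash
cat > h.py <<'E'
from bench import *
import cv2, numpy as np
from scipy.spatial.transform import Rotation as R
def cam(n):
    d=get_image(n); return d
def ray(d,u,v,z):
    r=R.from_quat(d['orientation']).apply(np.linalg.inv(d['mtx'])@[u,v,1]); p=np.array(d['position'])
    return p+r*(z-p[2])/r[2]
def proj(d,P):
    q=R.from_quat(d['orientation']).inv().apply(np.array(P,float)-d['position']); q=d['mtx']@q; return q[:2]/q[2]
def tri(ds,uvs):
    A=np.zeros((3,3));b=np.zeros(3)
    for d,(u,v) in zip(ds,uvs):
        r=R.from_quat(d['orientation']).apply(np.linalg.inv(d['mtx'])@[u,v,1]); r/=np.linalg.norm(r)
        M=np.eye(3)-np.outer(r,r);A+=M;b+=M@d['position']
    return np.linalg.solve(A,b)
E
python3 - <<'E'
from h import *
t=cam('top');s=cam('side')
np.save('t.npy',t,allow_pickle=True);np.save('s.npy',s,allow_pickle=True)
c=t['color'][150:265,275:395]; cv2.imwrite('pics/c1.png',cv2.resize(c,None,fx=5,fy=5,interpolation=cv2.INTER_CUBIC))
c=s['color'][115:275,270:410]; cv2.imwrite('pics/c2.png',cv2.resize(c,None,fx=3.75,fy=3.75,interpolation=cv2.INTER_CUBIC))
hsv=cv2.cvtColor(t['color'],cv2.COLOR_BGR2HSV)
def blob(m,x0,y0,x1,y1):
    k=np.zeros_like(m);k[y0:y1,x0:x1]=m[y0:y1,x0:x1]
    c=max(cv2.findContours(k,0,2)[0],key=cv2.contourArea);return cv2.minAreaRect(c),c
r,_=blob(cv2.inRange(hsv,(45,80,30),(80,255,255)),390,180,500,310)
print('tray',r,[ray(t,*p,18).round(1) for p in cv2.boxPoints(r)])
r,c=blob(cv2.inRange(hsv,(15,130,120),(35,255,255)),320,160,365,205)
print('jar',r, ray(t,*r[0],95).round(1))
r,c=blob(cv2.inRange(t['color'],(150,150,150),(255,255,255)),165,195,245,270)
e=cv2.fitEllipse(c);print('saucer',e,ray(t,*e[0],16).round(1))
E
```

```text
tray ((441.0, 245.5), (97.0, 70.0), 90.0) [array([ 563.1, -211.7,   18. ]), array([ 563.8, -390.7,   18. ]), array([ 320.8, -376.2,   18. ]), array([ 320.7, -204. ,   18. ])]
jar ((341.0, 180.0), (24.0, 24.0), 90.0) [588.3 -42.5  95. ]
saucer ((202.30783081054688, 230.84695434570312), (57.6646728515625, 60.07271194458008), 51.29899597167969) [475.2 300.9  16. ]
```

View pics/c1.png

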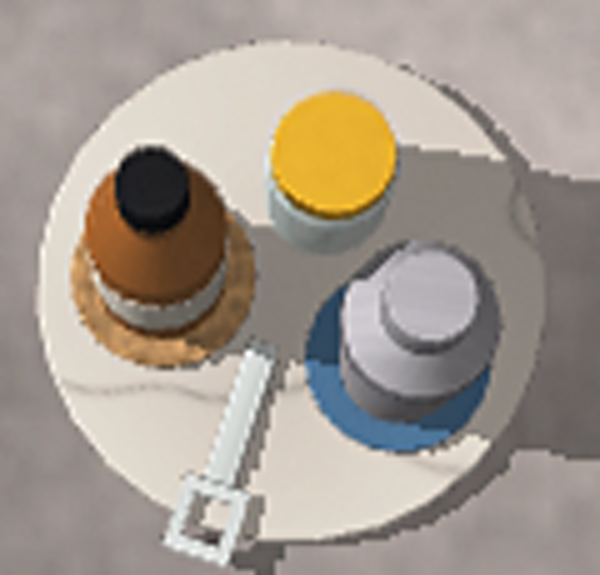

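View pics/c2.png

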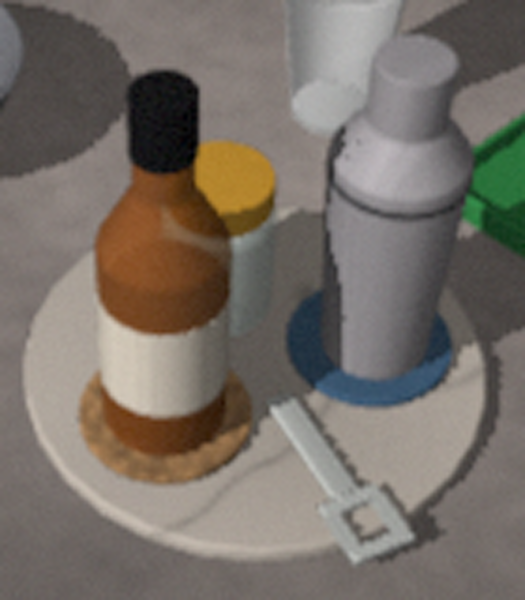

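Bottle, shaker and jar tops are at crop (152,183), (432,291) and (335,153), and both coasters are partly visible. The opener lies in front. Next I'll fit circles of known radius and height to the image edges in both views.

```bash
cat >> h.py <<'E'
def circfit(d,x0,y0,z,r,span=12):
    g=cv2.GaussianBlur(d['color'],(0,0),0.8).astype(np.float32)
    a=np.linspace(0,2*np.pi,120,endpoint=False); ca,sa=np.cos(a),np.sin(a)
    def samp(x,y,rr):
        P=np.c_[x+rr*ca,y+rr*sa,np.full(a.shape,z)]
        q=R.from_quat(d['orientation']).inv().apply(P-d['position'])@d['mtx'].T; q=(q[:,:2]/q[:,2:]).astype(np.float32)
        return cv2.remap(g,q[:,:1].copy(),q[:,1:].copy(),cv2.INTER_LINEAR)[:,0]
    best=None
    for x in np.arange(x0-span,x0+span+.1,1):
        for y in np.arange(y0-span,y0+span+.1,1):
            e=np.minimum(np.abs(samp(x,y,r+2.5)-samp(x,y,r-2.5)).sum(1),100).mean()
            if best is None or e>best[0]: best=(e,x,y)
    return np.round(best,1)
E
python3 - <<'E'
from h import *
t=np.load('t.npy',allow_pickle=True).item();s=np.load('s.npy',allow_pickle=True).item()
f=lambda x,y:((x+.5)/5-.5+275,(y+.5)/5-.5+150)
g=lambda x,y:((x+.5)/3.75-.5+270,(y+.5)/3.75-.5+115)
I={'bottle':(f(152,183),233,16),'shaker':(f(432,291),213,20),'jar':(f(335,153),107,30),'board':(f(291,291),12,130),
'cork':(f(164,277),18,47),'blue':(f(400,360),18,47),'saucer':((203.5,231.5),16,75)}
for n,(uv,z,r) in I.items():
    p=ray(t,*uv,z); print(n,p.round(1),'top',circfit(t,p[0],p[1],z,r),'side',circfit(s,p[0],p[1],z,r))
print('tri bottle',tri([t,s],[f(152,183),g(164,88)]),'shaker',tri([t,s],[f(432,291),g(417,62)]))
for u,v in[(408,198),(473,199),(475,294),(407,293)]:print(ray(t,u,v,18).round(1))
print('cups',ray(t,424,143,134).round(),'strainer bowl',ray(t,229,159,28).round(),ray(t,242,109,28).round())
E
```

```text
bottle [541.4  40.5 233. ] top [ 95.3 537.4  39.5] side [ 75.6 540.4  43.5]
shaker [499.3 -78.7 213. ] top [ 90.3 496.3 -74.7] side [ 67.7 496.3 -75.7]
jar [584.9 -43.3 107. ] top [100.  583.9 -43.3] side [ 57.9 585.9 -41.3]
board [535.6 -25.5  12. ] top [ 81.8 537.6 -24.5] side [ 65.7 536.6 -22.5]
cork [541.5  38.9  18. ] top [ 78.2 541.5  38.9] side [ 66.7 538.5  41.9]
blue [499.4 -80.1  18. ] top [ 79.6 499.4 -80.1] side [ 68.2 498.4 -76.1]
saucer [473.6 297.8  16. ] top [ 94.8 475.6 301.8] side [ 93.1 475.6 301.8]
tri bottle [541.43531225  40.70923754 234.11683817] shaker [498.6520595  -79.64424039 209.75391426]
[ 560.5 -216.7   18. ]
[ 558.5 -382.7   18. ]
[ 320.8 -373.7   18. ]
[ 323.1 -206.5   18. ]
cups [ 669. -237.  134.] strainer bowl [658. 239.  28.] [793. 211.  28.]
```

All fits agree: the bottle–shaker spacing is 126 mm and the jar is about 93 mm from each. The tray centre is about (441,-295), yawed -0.04 rad, and the saucer is at (475.6,301.8). I'll square the tool first (y along world y), then take the shaker.

carry_out --pt "0 0 0.13 0 0 -20 1" --pt "0 0 0.261 0 0 -55 1" --pt "0 0 0.261 0 0 -55 1"

```text
clock: 0.57
position: [162.2, -604.9, 303.6]
ee_rot: [-0.0, 1.0, -0.003, 0.001]
contact_force: [0.5, -1.3, -0.4]
gripper_width: 85.7
grasp_force: 0.0
```

carry_out --pt "0 0 0 -34 53 0 1" --pt "0 0 0 -68 106 0 1" --pt "0 0 0 -102 159 0 1" --pt "0 0 0 -136 212 0 1" --pt "0 0 0 -170 265 0 1"

```text
clock: 1.2
position: [330.7, -338.5, 299.6]
ee_rot: [-0.001, 1.0, 0.0, -0.0]
contact_force: [1.6, -0.1, -0.4]
gripper_width: 85.5
grasp_force: 0.0
```

carry_out --pt "0 0 0 -34 52 0 1" --pt "0 0 0 -68 104 0 1" --pt "0 0 0 -102 156 0 1" --pt "0 0 0 -136 208 0 1" --pt "0 0 0 -166 261 0 1"

```text
clock: 1.82
position: [496.5, -77.4, 299.6]
ee_rot: [-0.001, 1.0, 0.0, -0.001]
contact_force: [1.3, -0.1, -0.1]
gripper_width: 85.0
grasp_force: 0.0
```

carry_out --pt "0 0 0 0 0 0 1" --pt "0 0 0 0 0 0 1"

```text
clock: 2.08
position: [495.5, -79.3, 299.4]
ee_rot: [-0.001, 1.0, -0.0, -0.001]
contact_force: [-0.5, -0.4, 0.3]
gripper_width: 85.7
grasp_force: 0.0
```

carry_out --pt "0 0 0 -2 1 40 1" --pt "0 0 0 -2 1 80 1" --pt "0 0 0 -2 1 102 1" --pt "0 0 0 -2 1 102 1" --pt "0 0 0 -2 1 102 -1"

```text
clock: 2.7
position: [498.5, -79.2, 199.5]
ee_rot: [0.0, 1.0, -0.0, 0.001]
contact_force: [0.6, -0.3, 0.2]
gripper_width: 69.7
grasp_force: 0.0
```

carry_out --pt "0 0 0 0 0 0 -1" --pt "0 0 0 0 0 0 -1" --pt "0 0 0 0 0 0 -1" --pt "0 0 0 0 0 0 -1" --pt "0 0 0 0 0 0 -1"

```text
clock: 3.32
position: [499.0, -78.3, 199.8]
ee_rot: [-0.001, 1.0, -0.0, 0.001]
contact_force: [-0.6, 1.0, 6.6]
gripper_width: 38.5
grasp_force: 60.9
```

carry_out --pt "0 0 0 0 0 -20 -1" --pt "0 0 0 0 0 -60 -1" --pt "0 0 0 20 -40 -60 -1" --pt "0 0 0 40 -80 -60 -1" --pt "0 0 0 60 -120 -60 -1"

```text
clock: 3.95
position: [436.3, -198.8, 256.6]
ee_rot: [-0.0, 1.0, 0.001, -0.002]
contact_force: [0.8, -0.5, -4.9]
gripper_width: 38.7
grasp_force: 61.7
```

carry_out --pt "0 0 0 20 -40 0 -1" --pt "0 0 0 40 -80 0 -1" --pt "0 0 0 49 -95 0 -1" --pt "0 0 0 49 -95 20 -1" --pt "0 0 0 49 -95 40 -1"

```text
clock: 4.58
position: [388.6, -292.9, 216.8]
ee_rot: [0.0, 1.0, 0.001, -0.001]
contact_force: [-0.9, 0.2, -4.8]
gripper_width: 38.3
grasp_force: 62.0
```

carry_out --pt "0 0 0 0 0 10 -1" --pt "0 0 0 0 0 20 -1" --pt "0 0 0 0 0 27 -1" --pt "0 0 0 0 0 29 -1" --pt "0 0 0 0 0 29 -1"

```text
clock: 5.2
position: [389.5, -293.5, 189.5]
ee_rot: [-0.0, 1.0, -0.0, 0.0]
contact_force: [-0.4, -0.5, -4.5]
gripper_width: 38.4
grasp_force: 62.0
```

carry_out --pt "0 0 0 0 0 1 -1" --pt "0 0 0 0 0 2 -1" --pt "0 0 0 0 0 3 -1" --pt "0 0 0 0 0 3 -1"

```text
clock: 5.7
position: [389.6, -293.6, 186.9]
ee_rot: [-0.001, 1.0, -0.0, 0.0]
contact_force: [-0.2, 1.2, 0.1]
gripper_width: 38.3
grasp_force: 62.4
```

carry_out --pt "0 0 0 0 0 0.6 -1" --pt "0 0 0 0 0 0.6 0.1" --pt "0 0 0 0 0 0.6 0.5" --pt "0 0 0 0 0 0.6 1" --pt "0 0 0 0 0 0.6 1"

```text
clock: 6.32
position: [389.3, -293.5, 185.7]
ee_rot: [-0.0, 1.0, -0.0, 0.0]
contact_force: [0.4, 0.9, 0.2]
gripper_width: 85.5
grasp_force: 0.0
```

carry_out --pt "0 0 0 0 0 0 1" --pt "0 0 0 0 0 -25 1" --pt "0 0 0 0 0 -70 1" --pt "0 0 0 0 0 -120 1" --pt "0 0 0 -20 40 -120 1"

```text
clock: 6.95
position: [410.8, -255.1, 310.2]
ee_rot: [0.002, 1.0, -0.002, 0.004]
contact_force: [1.0, 0.4, -0.6]
gripper_width: 85.5
grasp_force: 0.0
```

carry_out --pt "0 0 0 -22 50 0 1" --pt "0 0 0 -44 100 0 1" --pt "0 0 0 -66 150 0 1" --pt "0 0 0 -88 200 0 1" --pt "0 0 0 -110 250 0 1"

```text
clock: 7.58
position: [519.5, -1.6, 305.9]
ee_rot: [-0.001, 1.0, 0.0, 0.0]
contact_force: [0.4, -1.2, -0.6]
gripper_width: 85.5
grasp_force: 0.0
```

carry_out --pt "0 0 0 -20 44 0 1" --pt "0 0 0 -20 44 0 1" --pt "0 0 0 -20 44 0 1"

```text
clock: 7.95
position: [538.8, 40.6, 305.4]
ee_rot: [-0.001, 1.0, -0.0, -0.0]
contact_force: [-0.1, -0.1, 0.1]
gripper_width: 85.5
grasp_force: 0.0
```

Now at (539,41,305). I'll look once before the descent.

Run:
```python
from h import *
s=cam('side');cv2.imwrite('pics/s1.png',s['color'])
```

```text
(no output)
```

View pics/s1.png

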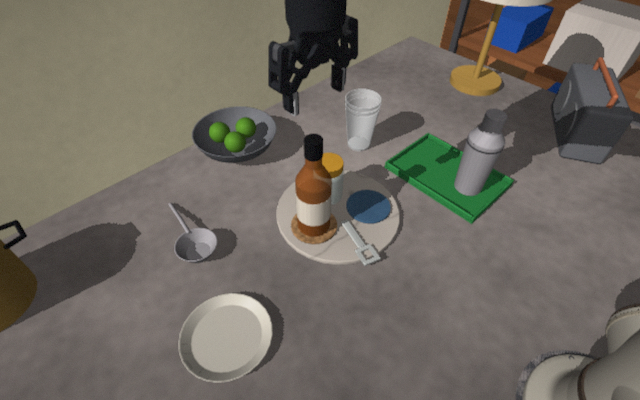

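The shaker stands upright in the near half of the tray (base about (472,190)) and the gripper is centred over the bottle cap (313,145). Down and grip.

carry_out --pt "0 0 0 0 0 40 1" --pt "0 0 0 0 0 80 1" --pt "0 0 0 0 0 93 1" --pt "0 0 0 0 0 93 1" --pt "0 0 0 0 0 93 -1"

```text
clock: 8.62
position: [540.1, 40.6, 214.6]
ee_rot: [-0.0, 1.0, 0.0, 0.002]
contact_force: [-0.1, -0.2, 0.0]
gripper_width: 69.6
grasp_force: 0.0
```

carry_out --pt "0 0 0 0 0 0 -1" --pt "0 0 0 0 0 0 -1" --pt "0 0 0 0 0 0 -1" --pt "0 0 0 0 0 0 -1" --pt "0 0 0 0 0 0 -1"

```text
clock: 9.25
position: [539.7, 41.0, 213.8]
ee_rot: [-0.001, 1.0, 0.0, 0.001]
contact_force: [-0.1, 2.3, 6.5]
gripper_width: 30.7
grasp_force: 59.8
```

carry_out --pt "0 0 0 0 0 -20 -1" --pt "0 0 0 0 0 -60 -1" --pt "0 0 0 0 0 -105 -1" --pt "0 0 0 5 -40 -110 -1" --pt "0 0 0 11 -80 -110 -1"

```text
clock: 9.88
position: [526.6, -39.7, 320.5]
ee_rot: [-0.001, 1.0, 0.0, -0.002]
contact_force: [0.0, 0.5, -6.4]
gripper_width: 30.5
grasp_force: 60.7
```

carry_out --pt "0 0 0 7 -48 0 -1" --pt "0 0 0 14 -96 0 -1" --pt "0 0 0 21 -144 0 -1" --pt "0 0 0 28 -192 0 -1" --pt "0 0 0 34 -240 0 -1"

```text
clock: 10.5
position: [492.5, -280.0, 319.3]
ee_rot: [-0.0, 1.0, 0.002, -0.003]
contact_force: [0.9, 0.6, -5.7]
gripper_width: 30.6
grasp_force: 60.6
```

carry_out --pt "0 0 0 2 -18 0 -1" --pt "0 0 0 2 -18 20 -1" --pt "0 0 0 2 -18 60 -1" --pt "0 0 0 2 -18 90 -1" --pt "0 0 0 2 -18 105 -1"

```text
clock: 11.12
position: [490.3, -296.1, 213.9]
ee_rot: [-0.0, 1.0, 0.002, -0.004]
contact_force: [-1.1, 0.2, -5.7]
gripper_width: 30.6
grasp_force: 61.1
```

carry_out --pt "0 0 0 0 0 8 -1" --pt "0 0 0 0 0 13 -1" --pt "0 0 0 0 0 15 -1" --pt "0 0 0 0 0 16 -1" --pt "0 0 0 0 0 16 -1"

```text
clock: 11.75
position: [492.4, -297.4, 202.2]
ee_rot: [-0.0, 1.0, -0.0, 0.0]
contact_force: [0.6, 0.4, -5.6]
gripper_width: 30.8
grasp_force: 61.1
```

carry_out --pt "0 0 0 0 0 1 -1" --pt "0 0 0 0 0 2 -1" --pt "0 0 0 0 0 2 -1"

```text
clock: 12.12
position: [492.7, -297.5, 200.9]
ee_rot: [-0.001, 1.0, -0.0, 0.001]
contact_force: [-1.8, 1.2, 0.3]
gripper_width: 30.6
grasp_force: 61.8
```

carry_out --pt "0 0 0 0 0 0.6 -1" --pt "0 0 0 0 0 0.6 0.1" --pt "0 0 0 0 0 0.6 0.5" --pt "0 0 0 0 0 0.6 1" --pt "0 0 0 0 0 0.6 1"

```text
clock: 12.75
position: [492.3, -297.5, 199.0]
ee_rot: [-0.0, 1.0, -0.0, -0.0]
contact_force: [0.5, 0.7, 0.2]
gripper_width: 85.5
grasp_force: 0.0
```

carry_out --pt "0 0 0 0 0 0 1" --pt "0 0 0 0 0 -25 1" --pt "0 0 0 0 0 -60 1" --pt "0 0 0 0 0 -100 1" --pt "0 0 0 0 40 -100 1"

```text
clock: 13.38
position: [493.9, -259.0, 302.6]
ee_rot: [0.001, 1.0, -0.001, 0.004]
contact_force: [0.6, 1.2, 0.4]
gripper_width: 85.4
grasp_force: 0.0
```

carry_out --pt "0 0 0 -20 43 0 1" --pt "0 0 0 -40 86 0 1" --pt "0 0 0 -60 129 0 1" --pt "0 0 0 -80 172 0 1" --pt "0 0 0 -92 215 0 1"

```text
clock: 14.0
position: [584.7, -40.8, 298.9]
ee_rot: [-0.0, 1.0, -0.0, 0.0]
contact_force: [0.8, -0.6, 0.0]
gripper_width: 85.5
grasp_force: 0.0
```

carry_out --pt "0 0 0 0 0 0 1" --pt "0 0 0 0 0 0 1"

```text
clock: 14.25
position: [583.9, -42.5, 299.0]
ee_rot: [-0.001, 1.0, -0.0, -0.0]
contact_force: [-0.8, -0.5, -1.4]
gripper_width: 85.4
grasp_force: 0.0
```

Run:
```python
from h import *
print(read_state()['position'])
s=cam('side');cv2.imwrite('pics/s2.png',s['color'])
print('jar',circfit(s,585,-42.5,107,30))
print('bottle',circfit(s,492.5,-297.5,220,16),'shaker',circfit(s,389.4,-293.5,200,20))
print('cork',circfit(s,540,40,18,47),'blue',circfit(s,499,-78,18,47))
```

```text
[583.894484   -42.47751454 299.02216249]
jar [ 69.4 585.  -40.5]
bottle [  75.   494.5 -294.5] shaker [  80.8  388.4 -291.5]
cork [ 85.3 540.   39. ] blue [ 88.9 497.  -78. ]
```

View pics/s2.png

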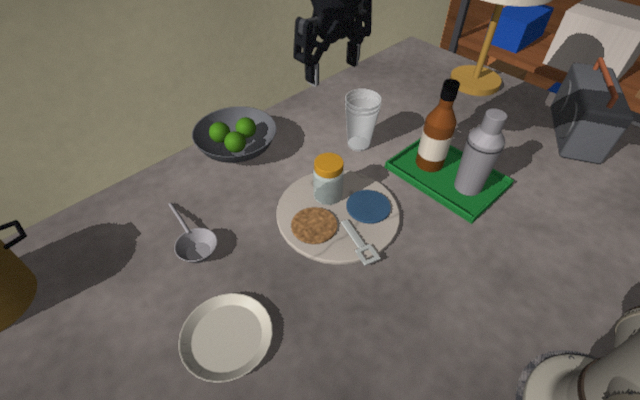

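The bottle (base (430,168)) and the shaker stand upright on the tray. The jar is unmoved at (328,180) and the gripper is above it. Descending to the cap.

carry_out --pt "0 0 0 0 0 55 1" --pt "0 0 0 0 0 110 1" --pt "0 0 0 0 0 160 1" --pt "0 0 0 0 0 190 1" --pt "0 0 0 0 0 207 1"

```text
clock: 14.92
position: [582.9, -44.0, 90.3]
ee_rot: [0.001, 1.0, -0.0, -0.001]
contact_force: [0.1, 0.1, -0.4]
gripper_width: 85.0
grasp_force: 0.0
```

carry_out --pt "0 0 0 0 0 0 1" --pt "0 0 0 0 0 0 -1" --pt "0 0 0 0 0 0 -1" --pt "0 0 0 0 0 0 -1" --pt "0 0 0 0 0 0 -1"

```text
clock: 15.55
position: [585.4, -42.3, 93.9]
ee_rot: [-0.001, 1.0, -0.0, 0.002]
contact_force: [0.0, -0.1, 5.7]
gripper_width: 58.4
grasp_force: 64.9
```

carry_out --pt "0 0 0 0 0 -20 -1" --pt "0 0 0 0 0 -60 -1" --pt "0 0 0 12 40 -70 -1" --pt "0 0 0 25 80 -70 -1" --pt "0 0 0 38 120 -70 -1"

```text
clock: 16.18
position: [544.6, 78.6, 161.6]
ee_rot: [0.0, 1.0, 0.0, -0.001]
contact_force: [-0.3, 0.8, -2.1]
gripper_width: 58.1
grasp_force: 64.9
```

carry_out --pt "0 0 0 14 45 0 -1" --pt "0 0 0 28 90 0 -1" --pt "0 0 0 42 135 0 -1" --pt "0 0 0 56 180 0 -1" --pt "0 0 0 67 214 0 -1"

```text
clock: 16.8
position: [477.3, 293.0, 161.4]
ee_rot: [-0.001, 1.0, -0.0, -0.001]
contact_force: [0.3, -0.5, -2.9]
gripper_width: 58.2
grasp_force: 65.0
```

carry_out --pt "0 0 0 4 10 0 -1" --pt "0 0 0 4 10 20 -1" --pt "0 0 0 4 10 45 -1" --pt "0 0 0 4 10 62 -1" --pt "0 0 0 4 10 62 -1"

```text
clock: 17.42
position: [473.8, 299.9, 98.3]
ee_rot: [0.0, 1.0, -0.002, -0.002]
contact_force: [-0.6, -0.6, -1.7]
gripper_width: 58.7
grasp_force: 65.0
```

carry_out --pt "0 0 0 -1 1 6 -1" --pt "0 0 0 -1 1 10 -1" --pt "0 0 0 -1 1 12 -1" --pt "0 0 0 -1 1 13 -1" --pt "0 0 0 -1 1 13 -1"

```text
clock: 18.05
position: [476.0, 302.7, 88.0]
ee_rot: [-0.001, 1.0, 0.0, 0.0]
contact_force: [-1.0, -0.8, 3.8]
gripper_width: 58.2
grasp_force: 65.7
```

carry_out --pt "0 0 0 0 0 0.7 -1" --pt "0 0 0 0 0 1.4 -1" --pt "0 0 0 0 0 1.4 -1"

```text
clock: 18.42
position: [476.3, 302.7, 87.9]
ee_rot: [-0.001, 1.0, 0.0, 0.001]
contact_force: [-2.4, -1.3, 11.6]
gripper_width: 58.7
grasp_force: 66.5
```

Contact. Release and raise, then carry on to the bottle.

carry_out --pt "0 0 0 0 0 -0.5 -1" --pt "0 0 0 0 0 -0.5 0.6" --pt "0 0 0 0 0 -0.5 1" --pt "0 0 0 0 0 -0.5 1" --pt "0 0 0 0 0 -0.5 1"

```text
clock: 19.05
position: [475.8, 302.6, 85.9]
ee_rot: [-0.0, 1.0, -0.0, -0.0]
contact_force: [-0.8, -1.0, -0.5]
gripper_width: 85.3
grasp_force: 0.0
```

carry_out --pt "0 0 0 0 0 -20 1" --pt "0 0 0 0 0 -60 1" --pt "0 0 0 0 0 -110 1" --pt "0 0 0 0 0 -165 1" --pt "0 0 0 0 0 -217 1"

```text
clock: 19.68
position: [475.6, 302.5, 305.2]
ee_rot: [-0.0, 1.0, 0.0, 0.0]
contact_force: [1.2, 0.5, 0.6]
gripper_width: 85.4
grasp_force: 0.0
```

carry_out --pt "0 0 0 -2 -50 0 1" --pt "0 0 0 -3 -100 0 1" --pt "0 0 0 -5 -150 0 1" --pt "0 0 0 -6 -200 0 1" --pt "0 0 0 -8 -250 0 1"

```text
clock: 20.3
position: [483.7, 51.1, 303.3]
ee_rot: [-0.001, 1.0, 0.0, 0.0]
contact_force: [1.6, -0.1, 0.8]
gripper_width: 85.6
grasp_force: 0.0
```

carry_out --pt "0 0 0 -2 -55 0 1" --pt "0 0 0 -4 -110 0 1" --pt "0 0 0 -6 -165 0 1" --pt "0 0 0 -7 -220 0 1" --pt "0 0 0 -8 -275 0 1"

```text
clock: 20.92
position: [492.0, -224.2, 303.2]
ee_rot: [-0.0, 1.0, 0.0, 0.0]
contact_force: [1.0, 0.1, -0.3]
gripper_width: 85.5
grasp_force: 0.0
```

Run:
```python
from h import *
print(read_state()['position'])
s=cam('side');t=cam('top');cv2.imwrite('pics/s3.png',s['color'])
for n,d in(('s',s),('t',t)): print(n,'jar',circfit(d,475.6,301.8,101,30),'saucer',circfit(d,475.6,301.8,16,75),'cork',circfit(d,540,39.5,18,47),'blue',circfit(d,498,-78,18,47),'bottle',circfit(d,492.5,-297.5,220,16))
```

```text
[ 492.01150446 -224.15653169  303.20351932]
s jar [ 93.1 475.6 303.8] saucer [ 82.7 475.6 301.8] cork [ 85.  540.   38.5] blue [ 96.7 498.  -78. ] bottle [  74.7  494.5 -295.5]
t jar [100.  475.6 301.8] saucer [ 94.9 475.6 301.8] cork [ 95.9 542.   35.5] blue [ 32.7 501.  -77. ] bottle [  51.9  489.5 -291.5]
```

View pics/s3.png

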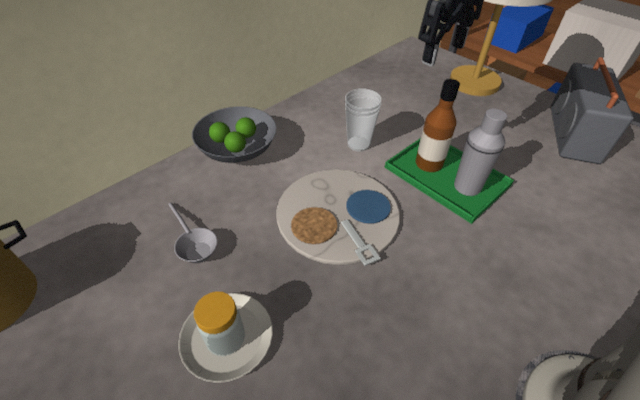

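The jar stands centred on the saucer (cap (216,312)); bottle and shaker are unchanged. Cork is at about (541,38). Fetching the bottle.

carry_out --pt "0 0 0 0 -40 0 1" --pt "0 0 0 0 -74 0 1" --pt "0 0 0 0 -74 0 1" --pt "0 0 0 0 -74 40 1" --pt "0 0 0 0 -74 75 1"

```text
clock: 21.65
position: [492.2, -295.2, 227.3]
ee_rot: [-0.001, 1.0, 0.0, 0.0]
contact_force: [-0.0, 0.9, -0.1]
gripper_width: 85.4
grasp_force: 0.0
```

carry_out --pt "0 0 0 0 0 26 1" --pt "0 0 0 0 0 26 -1" --pt "0 0 0 0 0 26 -1" --pt "0 0 0 0 0 26 -1" --pt "0 0 0 0 0 26 -1"

```text
clock: 22.28
position: [493.3, -296.7, 204.1]
ee_rot: [-0.001, 1.0, -0.001, 0.002]
contact_force: [0.0, -0.0, 3.9]
gripper_width: 30.5
grasp_force: 60.3
```

carry_out --pt "0 0 0 0 0 0 -1" --pt "0 0 0 0 0 0 -1"

```text
clock: 22.52
position: [493.3, -296.8, 204.1]
ee_rot: [-0.001, 1.0, -0.001, 0.002]
contact_force: [0.1, 0.5, 5.8]
gripper_width: 30.5
grasp_force: 60.4
```

carry_out --pt "0 0 0 0 0 -20 -1" --pt "0 0 0 0 0 -60 -1" --pt "0 0 0 -6 45 -60 -1" --pt "0 0 0 -13 90 -60 -1" --pt "0 0 0 -19 135 -60 -1"

```text
clock: 23.15
position: [509.5, -159.6, 259.7]
ee_rot: [0.0, 1.0, 0.001, -0.003]
contact_force: [0.9, 0.7, -5.8]
gripper_width: 30.7
grasp_force: 60.8
```

carry_out --pt "0 0 0 -7 48 0 -1" --pt "0 0 0 -14 96 0 -1" --pt "0 0 0 -21 144 0 -1" --pt "0 0 0 -26 185 0 -1" --pt "0 0 0 -28 200 0 -1"

```text
clock: 23.78
position: [537.7, 40.8, 259.8]
ee_rot: [-0.001, 1.0, 0.0, -0.002]
contact_force: [0.5, -0.5, -6.9]
gripper_width: 30.4
grasp_force: 61.1
```

carry_out --pt "0 0 0 0 0 10 -1" --pt "0 0 0 0 0 25 -1" --pt "0 0 0 0 0 35 -1" --pt "0 0 0 0 0 41 -1" --pt "0 0 0 0 0 41 -1"

```text
clock: 24.4
position: [538.7, 38.1, 220.7]
ee_rot: [-0.0, 1.0, -0.0, -0.001]
contact_force: [-0.5, -0.3, -6.2]
gripper_width: 30.4
grasp_force: 61.2
```

carry_out --pt "0 0 0 -1 0 2 -1" --pt "0 0 0 -1 0 4 -1" --pt "0 0 0 -1 0 5 -1" --pt "0 0 0 -1 0 5 -1"

```text
clock: 24.9
position: [540.7, 38.7, 217.6]
ee_rot: [-0.001, 1.0, 0.0, 0.001]
contact_force: [-1.0, -0.6, 2.7]
gripper_width: 30.5
grasp_force: 61.9
```

carry_out --pt "0 0 0 0 0 1 -1" --pt "0 0 0 0 0 2 -1" --pt "0 0 0 0 0 2 -1"

```text
clock: 25.28
position: [541.5, 38.6, 217.6]
ee_rot: [-0.001, 1.0, -0.0, 0.003]
contact_force: [-2.0, -0.1, 9.9]
gripper_width: 30.4
grasp_force: 62.9
```

carry_out --pt "0 0 0 0 0 -1.2 -1" --pt "0 0 0 0 0 -1.2 0.1" --pt "0 0 0 0 0 -1.2 0.5" --pt "0 0 0 0 0 -1.2 1" --pt "0 0 0 0 0 -1.2 1"

```text
clock: 25.9
position: [540.0, 38.6, 215.2]
ee_rot: [-0.0, 1.0, -0.0, -0.0]
contact_force: [-0.2, -0.4, -0.3]
gripper_width: 85.6
grasp_force: 0.0
```

carry_out --pt "0 0 0 0 0 -20 1" --pt "0 0 0 0 0 -55 1" --pt "0 0 0 0 0 -92 1" --pt "0 0 0 20 -44 -92 1" --pt "0 0 0 40 -88 -92 1"

```text
clock: 26.52
position: [499.8, -49.9, 307.7]
ee_rot: [-0.001, 1.0, 0.0, 0.0]
contact_force: [-0.4, 0.2, -0.7]
gripper_width: 85.5
grasp_force: 0.0
```

carry_out --pt "0 0 0 23 -50 0 1" --pt "0 0 0 46 -100 0 1" --pt "0 0 0 69 -150 0 1" --pt "0 0 0 92 -200 0 1" --pt "0 0 0 110 -243 0 1"

```text
clock: 27.15
position: [389.2, -294.1, 307.6]
ee_rot: [-0.0, 1.0, -0.0, 0.0]
contact_force: [0.3, -0.5, -0.8]
gripper_width: 85.5
grasp_force: 0.0
```

carry_out --pt "0 0 0 0 0 0 1" --pt "0 0 0 0 0 0 1"

```text
clock: 27.4
position: [390.2, -292.4, 307.3]
ee_rot: [-0.0, 1.0, 0.0, -0.0]
contact_force: [0.3, 1.1, 0.5]
gripper_width: 85.3
grasp_force: 0.0
```

Run:
```python
from h import *
print(read_state()['position'])
s=cam('side');t=cam('top');cv2.imwrite('pics/s4.png',s['color'])
for n,d in(('s',s),('t',t)): print(n,'blue',circfit(d,498,-78,18,47),'bottle',circfit(d,540.5,38.5,233,16),'cork',circfit(d,540.5,38.5,18,47))
```

```text
[ 390.23486491 -292.41188353  307.25226802]
s blue [ 81.3 498.  -77. ] bottle [ 76.4 540.5  36.5] cork [ 68.2 538.5  42.5]
t blue [ 97.9 500.  -80. ] bottle [ 95.2 535.5  34.5] cork [ 77.3 541.5  39.5]
```

View pics/s4.png

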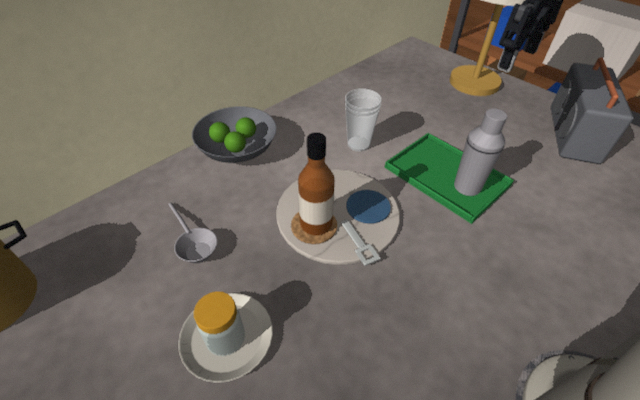

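The bottle is upright and about 3 mm off the centre of the cork, which is well within limits. Now the shaker.

carry_out --pt "0 0 0 0 0 50 1" --pt "0 0 0 0 0 95 1" --pt "0 0 0 0 0 119 1" --pt "0 0 0 0 0 119 1" --pt "0 0 0 0 0 119 -1"

```text
clock: 28.12
position: [391.5, -292.4, 189.7]
ee_rot: [-0.001, 1.0, -0.001, 0.001]
contact_force: [0.4, -0.7, -0.1]
gripper_width: 69.7
grasp_force: 0.0
```

carry_out --pt "0 0 0 0 0 0 -1" --pt "0 0 0 0 0 0 -1" --pt "0 0 0 0 0 0 -1" --pt "0 0 0 0 0 0 -1" --pt "0 0 0 0 0 0 -1"

```text
clock: 28.75
position: [391.2, -293.1, 190.0]
ee_rot: [-0.001, 1.0, -0.001, 0.001]
contact_force: [0.5, 0.4, 6.8]
gripper_width: 38.3
grasp_force: 60.4
```

carry_out --pt "0 0 0 0 0 -20 -1" --pt "0 0 0 0 0 -60 -1" --pt "0 0 0 -20 40 -60 -1" --pt "0 0 0 -40 80 -60 -1" --pt "0 0 0 -60 120 -60 -1"

```text
clock: 29.38
position: [449.3, -170.9, 247.0]
ee_rot: [0.0, 1.0, 0.001, -0.001]
contact_force: [-0.0, -0.2, -5.1]
gripper_width: 38.7
grasp_force: 61.9
```

carry_out --pt "0 0 0 -20 40 0 -1" --pt "0 0 0 -40 78 0 -1" --pt "0 0 0 -49 94 0 -1" --pt "0 0 0 -49 94 15 -1" --pt "0 0 0 -49 94 30 -1"

```text
clock: 30.0
position: [497.6, -79.0, 216.5]
ee_rot: [0.0, 1.0, 0.0, -0.002]
contact_force: [0.1, -0.1, -4.7]
gripper_width: 38.7
grasp_force: 62.0
```

carry_out --pt "0 0 0 0 0 6 -1" --pt "0 0 0 0 0 11 -1" --pt "0 0 0 0 0 14 -1" --pt "0 0 0 0 0 15 -1" --pt "0 0 0 0 0 15 -1"

```text
clock: 30.62
position: [499.2, -78.4, 203.7]
ee_rot: [-0.0, 1.0, 0.0, 0.0]
contact_force: [-0.2, 0.3, -4.9]
gripper_width: 38.2
grasp_force: 62.1
```

carry_out --pt "0 0 0 0 0 1 -1" --pt "0 0 0 0 0 2 -1" --pt "0 0 0 0 0 2 -1"

```text
clock: 31.0
position: [500.1, -78.5, 203.1]
ee_rot: [-0.001, 1.0, -0.0, 0.002]
contact_force: [-1.1, 0.8, 6.0]
gripper_width: 38.5
grasp_force: 63.1
```

carry_out --pt "0 0 0 0 0 -0.6 -1" --pt "0 0 0 0 0 -0.6 0.1" --pt "0 0 0 0 0 -0.6 0.5" --pt "0 0 0 0 0 -0.6 1" --pt "0 0 0 0 0 -0.6 1"

```text
clock: 31.62
position: [499.1, -78.4, 201.9]
ee_rot: [-0.0, 1.0, -0.0, -0.0]
contact_force: [0.6, 0.6, -0.2]
gripper_width: 85.2
grasp_force: 0.0
```

carry_out --pt "0 0 0 0 0 -20 1" --pt "0 0 0 0 0 -60 1" --pt "0 0 0 0 0 -110 1" --pt "0 0 0 30 -40 -110 1" --pt "0 0 0 60 -80 -110 1"

```text
clock: 32.25
position: [438.7, -158.9, 312.5]
ee_rot: [-0.001, 1.0, 0.0, 0.001]
contact_force: [0.1, -0.9, 0.2]
gripper_width: 85.4
grasp_force: 0.0
```

carry_out --pt "0 0 0 20 -50 0 1" --pt "0 0 0 40 -100 0 1" --pt "0 0 0 60 -150 0 1" --pt "0 0 0 80 -200 0 1" --pt "0 0 0 80 -200 0 1"

```text
clock: 32.88
position: [357.8, -361.0, 311.4]
ee_rot: [0.002, 1.0, 0.0, -0.001]
contact_force: [0.8, 0.7, -0.6]
gripper_width: 85.8
grasp_force: 0.0
```

Run:
```python
from h import *
s=cam('side');t=cam('top')
for n,d in(('s',s),('t',t)): print(n,'shaker',circfit(d,498,-78,213,20),'bottle',circfit(d,540.5,38.5,233,16),'cork',circfit(d,540.5,38.5,18,47),'blue',circfit(d,498,-78,18,47),'jar',circfit(d,475.6,301.8,101,30))
a=cv2.resize(t['color'][90:275,165:485],None,fx=2.4,fy=2.4,interpolation=cv2.INTER_CUBIC);cv2.imwrite('pics/t5.png',a)
cv2.imwrite('pics/s5.png',cv2.resize(s['color'][80:390,150:450],None,fx=1.9,fy=1.9))
```

```text
s shaker [ 67.1 495.  -77. ] bottle [ 76.2 541.5  35.5] cork [ 68.7 538.5  42.5] blue [ 68.9 498.  -76. ] jar [ 93.2 475.6 303.8]
t shaker [ 89.2 495.  -76. ] bottle [ 95.3 535.5  34.5] cork [ 77.3 541.5  39.5] blue [ 79.1 499.  -80. ] jar [100.  475.6 301.8]
```

View pics/t5.png

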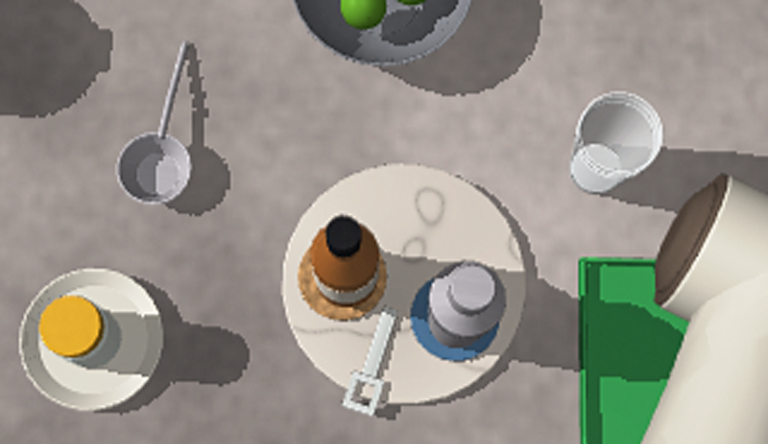

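View pics/s5.png

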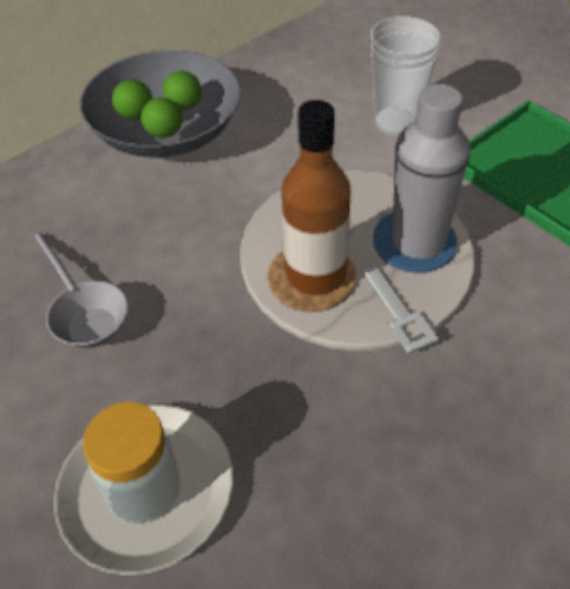

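Both views show the bottle on the cork, the shaker on the blue coaster and the jar on the saucer, all upright and within about 6 mm of centre. The bystanders haven't moved and the arm is clear, so I'm handing in.

```bash
python3 -c "
from bench import *
print(job_done())"
```

```text
the job is handed in; nothing more can be done
None
```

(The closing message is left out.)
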